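Square up a tile in the jig and set the fence to the mark without slack

TASK

Working only by the red crank of the handwheel, wind the fence of the blue jig in (clockwise) until it has pushed the terracotta tile snugly home against the end stop; the tile is brittle, so lean on it for a moment with only about 5 to 15 N, never 25 N. The gear has slack, so then wind the fence back out clearly past the red mark (by a centimetre or so), bring it in again to stop with its pointer on the red mark, so that the last turning is inward and all slack is taken up, and let go. The tile must stay at the stop; do not touch the fence, the tile or the red index with the hand, and leave everything else on the bench alone.

Things in the scene. Friction and masses are not known exactly. Their poses are not given: they have to be found in the camera images.
- jig: Blue steel jig bed 170 (x) x 420 (y) x 30 mm, fixed to the bench. Origin: on the bench under the handwheel's axis; the bed spans x -85 to +85, y -75 to +345 mm. +y is the way the fence runs inwards, to the end stop; z up. Only wheel and crank rise above 70 mm.
- wheel_axis (a point): On the handwheel's vertical axis at the top face of its dark disc (128 mm across, 10 mm thick, on a gear housing), 83 mm above the bench; a 28 mm hub stands 12 mm over the disc. Axes as the jig's. Clockwise from above drives the fence in (+y), 10 mm per radian once the slack is taken up; the wheel turns freely more than once round.
- crank_top (a point): Centre of the top of the red crank grip, an upright, freely spinning round post 18 mm in diameter (16 mm at its foot), 52 mm tall, on the disc 50 mm from the wheel axis (foot 84, top 136 mm above the bench). Turning takes about 1.5 N while moving (under 1 N at rest); every further newton along its circle presses the fence with about 5 N.
- handwheel (a joint): Lost motion between handwheel and gear: 0.6 rad = all slack taken up with the wheel driving inwards (clockwise), 0 = taken up with the wheel driving outwards; in between the wheel turns with the fence standing still.
- fence_face (a point): Middle of the fence's pushing face, 5 mm above the bed; the aluminium fence is 135 mm wide, 16 mm thick, its top 65 mm above the bench, facing +y. It can travel from 120 mm to 220 mm from the wheel axis along y.
- pointer (a point): Tip of the black pointer bar on top of the fence, over the scale rail, 8 mm behind the fence's face (y) and 78 mm to +x of the middle.
- red_mark (a point): White line on the red index block on the scale rail at the jig's +x side, given at the pointer's height: the pointer is on the mark when it has the same place along the jig's y. Block 16 x 12 x 6 mm.
- stop_face (a point): Nominal place of the end stop's rubber face (130 mm wide, on a dark block), 5 mm above the bed, 300 mm from the wheel axis along +y. Nominal only: the stop is clamped up to 5 mm nearer or farther along y, so the place where the tile comes home must be felt. The rubber gives about 1 mm per 25 N.
- tile: Brittle terracotta tile lying loose on the bed between fence and end stop: 110 mm (x) x 90 mm (y) x 12 mm, 0.2 kg; origin at the centre of its underside, so when home its centre is 45 mm, and the fence's face 90 mm, from the true stop face.
- fence: The moving aluminium fence with its rack and pointer (for the rules; see fence_face).
- index: The red index block (for the rules; see red_mark).
- brush: Brush lying at the jig's -x side, on the bench; origin at the middle of its underside. Leave alone.
- tin_mould: Tin ring mould, 56 mm across, 22 mm high, on the bench at the jig's +x side. Leave alone.
- spare_tile: White spare tile 90 x 90 x 12 mm on the bench at the jig's +x side. Leave alone.
- cup: Blue cup, 70 mm across, 70 mm high. Leave alone.
- glaze_jar: Amber jar, 64 mm across, 85 mm high. Leave alone.
- wood_rib: Flat wooden rib 120 x 50 x 8 mm. Leave alone.
- scraper: Scraper lying on the bench at the left. Leave alone.
There are look-alikes about, which are no part of the job. Several things have the shape of the tile; the one meant has the colours described above.

How it is judged:
By the outcome, as a careful person would: the job done as asked, in the order asked, and still so for the second after the job is handed in, with the robot touching nothing.
It also fails if it takes over 72 s, if anything falls off the work surface, if the arm or the gripper's body presses on something with over 40 N, if the wrist force passes 120 N, or if a joint passes its speed limit or range.

ROBOT

A 7-joint arm with a two-finger parallel gripper is mounted at the origin on the work surface. World frame = base frame: x ahead of the robot, y to its left, z up, the work surface at z = 0. Lengths are in m, angles in rad, forces in N, time in s.
With the tool pointing down it reaches from about 0.4 to 0.875 m from the base axis. Payload 19.3 kg.
Tool frame: the origin (TCP) lies on the centre line of the jaws, within the pads' length; the fingertips stand 17 mm ahead of it and the grasp point (between the pads) lies 2 mm behind it; z points along the fingers, y is the direction in which the jaws open and shut (so a half turn about z gives the same grasp; the last joint's range is limited). The gripper opens to 85 mm and grips with 20 to 120 N. Pads are 22 mm wide; open, the fingers measure 114 mm over their backs; the gripper's body (76 mm by 85 mm) begins 54 mm behind the grasp point. The pads swing forward as they close: fully open they stand 13 mm farther back than shut.
Start: joints at [-1.29, 0.521, -0.036, 1.599, 0.021, 1.021, -0.113], TCP at [0.215, 0.587, 0.248] pointing down, gripper open.
Joint ranges: [-2.91, 2.91], [-0.3, 2.13], [-1.5, 1.42], [0.17, 2.43], [-1.26, 4.41], [0.16, 1.93], [-2.52, 2.52]. Speed limits (rad/s): [1.89, 1.89, 2.39, 2.39, 3.01, 3.01, 3.01].

INTERFACE

Orientations are given as a unit quaternion [w, x, y, z].
In Python, from station import ctrl gives the robot as it stands. Calls block until the motion is done:
- ctrl.movep(position, orientation): joint-space move of the TCP to a pose.
- ctrl.line_to(position, ori=None, feed=0.15, threshold=None): straight line of the TCP; ori=None keeps the orientation; feed is the mean speed in m/s. With threshold (N) it stops when the force on the tool has changed by that much, and returns True; else False.
- ctrl.goto_joints(angles): joint-space move.
- ctrl.gripper_open() and ctrl.grab(): open the fingers fully, or close them until they stop; the grip force is fixed at half the most.
- ctrl.sleep(seconds).
- ctrl.inverse_kinematics(position, orientation): joint angles nearest the present ones, or None.
- ctrl.capture(name): name is "side" or "top"; returns the picture (384x512x3 uint8, red, green, blue); there is no depth.
- ctrl.camera_model(name): a dict with "fx", "fy", "cx", "cy" (pixels), "position" and "attitude" of the camera in the world. Camera axes: x right, y down, z forward; pixel columns grow to the right and rows downward; lengths in m; the calibration is good to about 2 mm. A picture is of the moment at which its call begins. camera_model takes no time and is no camera call.
A pose or a line that the arm cannot do raises ctrl.PlanningError and nothing moves.
- ctrl.sign_off(): hands the job in, once; it reports no verdict.
Readings, each from a call of its own:
- ctrl.read_t(): time.
- ctrl.read_joint_positions(): joint angles.
- ctrl.read_qvel(): joint speeds.
- ctrl.read_effort(): joint torques, N m.
- ctrl.read_eef_pos(): TCP position.
- ctrl.read_tool_rot(): TCP orientation.
- ctrl.read_ft_force(): force on the tool from outside, world axes, zero at the start.
- ctrl.read_moment(): the same for the moment, N m.
- ctrl.read_opening(): opening from 0.0 (shut) to 1.0 (fully open).
Only numpy, scipy, OpenCV 4.12 (cv2) and the standard library are available. Lean on these libraries where they do the work, as an engineer would, in place of code of your own. Each camera call takes 0.05 s, during which the arm holds its last target. There are 200 camera calls.

## Working session

There is one attempt and no reset: what is moved stays moved. The work goes in short steps, each a Python script; the robot and the scene stay as the last script left them, time stands still between calls to the robot, and variables do not carry over. Pictures are saved under pics/ and viewed, and the job is handed in when it is done.

```bash
ls; mkdir -p pics; python3 - <<'E'
from station import ctrl
import cv2
for n in("top","side"):
    cv2.imwrite(f"pics/{n}0.png",ctrl.capture(n)[:,:,::-1]); print(ctrl.camera_model(n))
print(ctrl.read_t(),ctrl.read_tool_rot(),ctrl.read_ft_force())
E
```

```text
pics
{'fx': 352.3916680623719, 'fy': 352.3916680623719, 'cx': 257.77162700143833, 'cy': 186.53526453412312, 'position': array([0.32869908, 0.0182634 , 1.40920244]), 'attitude': array([-0.0503864 ,  0.71453226, -0.69578846,  0.05275667])}
{'fx': 466.5202205904645, 'fy': 466.5202205904645, 'cx': 246.63071400855654, 'cy': 201.9087455164286, 'position': array([ 0.08020692, -1.04377462,  0.96921592]), 'attitude': array([-0.44402745,  0.8739414 , -0.17066262,  0.09970121])}
0.1 [-4.65316041e-05  1.74502158e-01  9.84656664e-01 -4.98851272e-04] [-0.15835817 -0.0298366  -0.42741483]
```

View pics/top0.png

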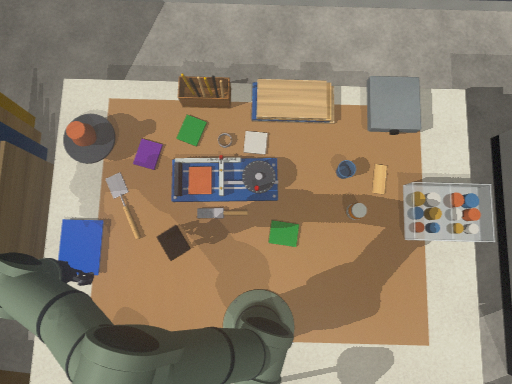

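View pics/side0.png

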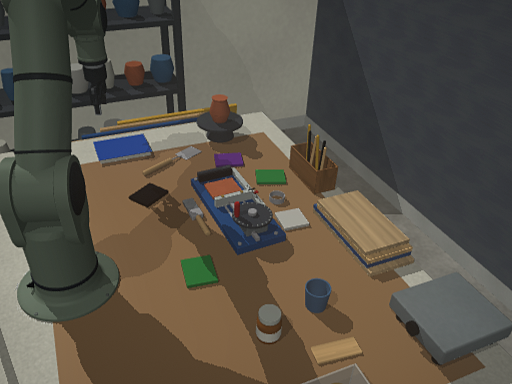

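The top view shows the jig at about (172–278, 157–202), with the wheel at (259,176), the tile at (200,180) and the end stop at the left, so jig +y points to image left. The side view shows the crank near (237,208). I'll zoom in next.

```bash
cat > h.py <<'E'
from station import ctrl
import cv2, numpy as np
from scipy.spatial.transform import Rotation as R
def cam(n):
    m=ctrl.camera_model(n); q=m['attitude']
    return m, R.from_quat([q[1],q[2],q[3],q[0]]).as_matrix()
def ray(n,u,v,z):
    m,A=cam(n); d=A@[(u-m['cx'])/m['fx'],(v-m['cy'])/m['fy'],1]; p=m['position']
    return p+d*(z-p[2])/d[2]
def proj(n,P):
    m,A=cam(n); c=A.T@(np.asarray(P)-m['position'])
    return np.array([m['fx']*c[0]/c[2]+m['cx'],m['fy']*c[1]/c[2]+m['cy']])
def crop(n,name,u0,v0,w,h,s):
    im=ctrl.capture(n)[:,:,::-1].copy()
    cv2.imwrite(f"pics/raw_{name}.png",im)
    cv2.imwrite(f"pics/{name}.png",cv2.resize(im[v0:v0+h,u0:u0+w],None,fx=s,fy=s,interpolation=cv2.INTER_CUBIC))
    return im
E
python3 - <<'E'
from h import *
crop("top","t1",165,145,125,65,6)
crop("side","s1",180,150,120,100,6)
for c in[(172,157),(278,157),(278,202),(172,202)]: print(c,ray("top",*c,.03))
E
```

```text
(172, 157) [0.64166333 0.36239483 0.03      ]
(278, 157) [ 0.65329459 -0.0615862   0.03      ]
(278, 202) [ 0.47225339 -0.06481696  0.03      ]
(172, 202) [0.46112695 0.35127236 0.03      ]
```

View pics/t1.png

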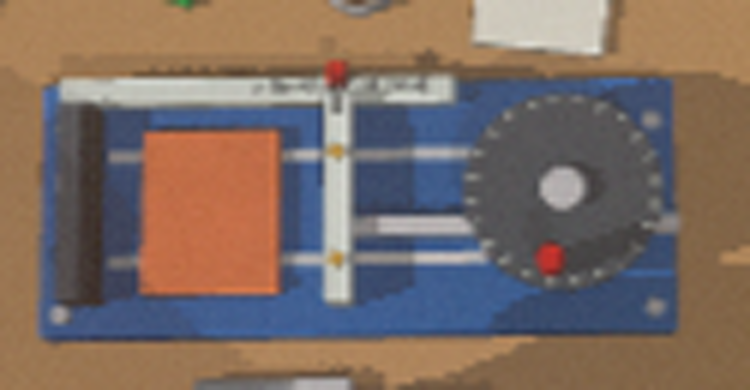

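View pics/s1.png

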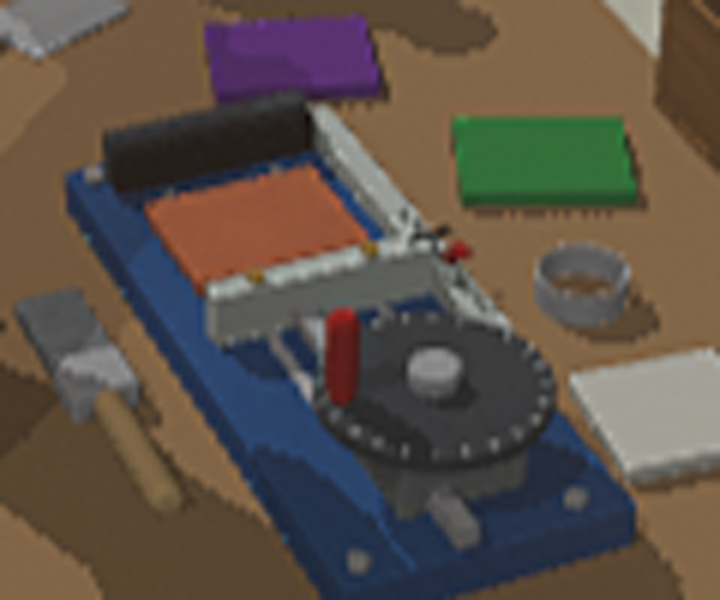

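```bash
python3 - <<'E'
from h import *
im=cv2.imread("pics/raw_t1.png").astype(int); b,g,r=im[...,0],im[...,1],im[...,2]
def roi(m,u0,v0,u1,v1):
    o=np.zeros(m.shape,np.uint8); o[v0:v1,u0:u1]=m[v0:v1,u0:u1]*255; return o
blue=roi((b>r+25),165,150,285,208)
c=max(cv2.findContours(cv2.morphologyEx(blue,cv2.MORPH_CLOSE,np.ones((9,9))),0,1)[0],key=cv2.contourArea)
W=np.array([ray("top",u,v,.03)[:2] for u,v in cv2.boxPoints(cv2.minAreaRect(c))]);print("bed",W,W.mean(0))
til=roi((r>g+60),180,160,215,200)
c=max(cv2.findContours(til,0,1)[0],key=cv2.contourArea)
W=np.array([ray("top",u,v,.042)[:2] for u,v in cv2.boxPoints(cv2.minAreaRect(c))]);print("tile",W,W.mean(0))
def wc(w,box,z):
    u0,v0,u1,v1=box; w=np.clip(w[v0:v1,u0:u1],0,None); V,U=np.mgrid[v0:v1,u0:u1]
    u,v=(U*w).sum()/w.sum(),(V*w).sum()/w.sum(); return (u,v),ray("top",u,v,z)
red=np.clip(r-np.maximum(g,b)-40,0,None)
print("crank",wc(red,(250,182,264,194),.132))
print("index",wc(red,(215,150,228,162),.065))
print("hub",wc(np.minimum(np.minimum(r,g),b)-130,(252,169,266,183),.095))
for n,raw,bx in(("top","t1",(205,145,240,170)),("side","s1",(230,175,270,215))):
    i=cv2.imread(f"pics/raw_{raw}.png"); x,y,X,Y=bx
    cv2.imwrite(f"pics/{n}_z.png",cv2.resize(i[y:Y,x:X],None,fx=16,fy=16,interpolation=0))
E
```

```text
bed [[ 0.6334614   0.36399086]
 [ 0.65048804 -0.05591566]
 [ 0.48108233 -0.06116342]
 [ 0.4647143   0.35143876]] [0.55743652 0.14958763]
tile [[0.60041402 0.28988315]
 [0.60267397 0.20703171]
 [0.49921749 0.2022806 ]
 [0.49701471 0.28423839]] [0.54983005 0.24585846]
crank ((np.float64(256.18260244428467), np.float64(187.5981308411215)), array([0.51245403, 0.02215717, 0.132     ]))
index ((np.float64(220.41863905325442), np.float64(155.99704142011834)), array([0.64289772, 0.16524362, 0.065     ]))
hub ((np.float64(258.1494093120222), np.float64(175.86518415566366)), array([0.56284462, 0.01603061, 0.095     ]))
```

View pics/top_z.png

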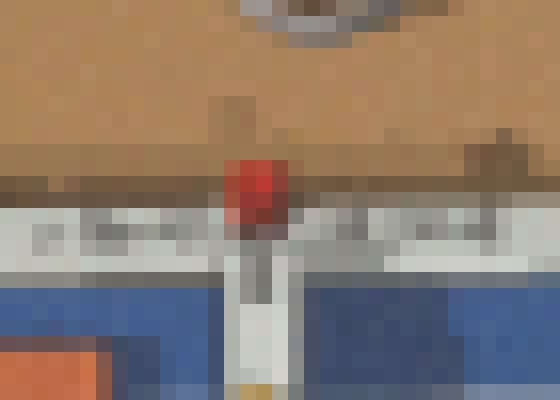

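View pics/side_z.png

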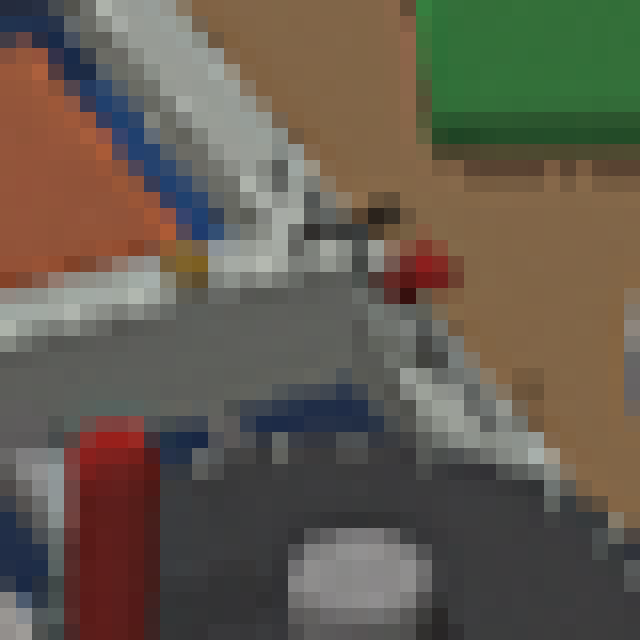

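The red index block is at about (220.4, 156) in the top view, with the pointer bar just below it; the white line isn't resolved. The hub, the bed outline and the crank agree on an axis near (0.563, 0.0155) with radius 50 mm. I'll grasp the crank with the jaws opening along the tangent.

```bash
python3 - <<'E'
from h import *
a=np.deg2rad(86.5); q=[0,np.cos(a),np.sin(a),0]
p=np.array([.5125,.0220,.25])
ctrl.movep(p,q); p[2]=.165; ctrl.line_to(p,feed=.2)
f0=ctrl.read_ft_force(); print(ctrl.read_t(),ctrl.read_eef_pos(),f0)
p[2]=.119; print(ctrl.line_to(p,feed=.08,threshold=6))
print(ctrl.read_eef_pos(),ctrl.read_ft_force())
ctrl.grab()
print(ctrl.read_t(),ctrl.read_eef_pos(),ctrl.read_ft_force(),ctrl.read_opening(),ctrl.read_joint_positions())
F=[]
for i in range(6): F.append(ctrl.read_ft_force())
print(np.std(F,0),ctrl.read_t())
crop("top","t2",165,145,125,65,6); crop("side","s2",180,150,120,100,6)
E
```

```text
3.05 [0.5128651  0.02215936 0.16557957] [0.70910966 0.20655594 1.51835255]
False
[0.51271243 0.02194022 0.11932981] [0.16838067 0.93418958 0.56901223]
4.4167 [0.51251809 0.02202468 0.11914711] [-0.83239907  0.01575573  6.33210226] 0.1835369592163418 [-0.30730389  0.546912    0.19995224  2.00886917 -0.18342765  0.60249024
  1.46440677]
[0. 0. 0.] 4.4167
```

View pics/s2.png

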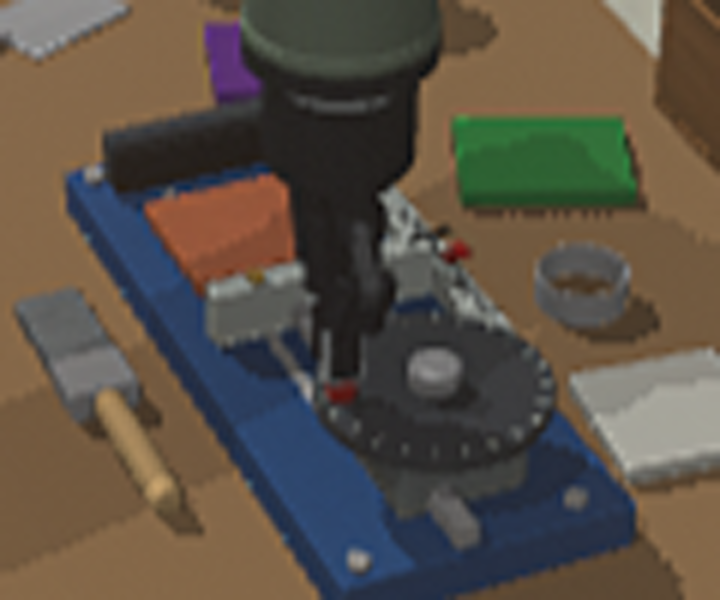

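```bash
cat >> h.py <<'E'
import json
Z=.1192
def tr(phi): return np.array([np.cos(phi),np.sin(phi)]), np.array([np.sin(phi),-np.cos(phi)])  # radial, clockwise tangent
def go(c,r,phi,feed):
    e,_=tr(phi); p=c+r*e; ctrl.line_to([p[0],p[1],Z],feed=feed)
def meas(c,n=1,dt=.02):
    F=[]
    for i in range(n):
        F.append(ctrl.read_ft_force()); 
        if n>1: ctrl.sleep(dt)
    F=np.mean(F,0); p=ctrl.read_eef_pos()[:2]; d=p-c; phi=np.arctan2(d[1],d[0])%(2*np.pi)
    e,t=tr(phi); return phi,np.hypot(*d),F[:2]@e,F[:2]@t,F[2],p
E
python3 - <<'E'
from h import *
c=np.array([.5628,.0155]); phi,r,*_=meas(c); print(phi,r); P=[]
for k in range(8):
    phi-=.1; go(c,r,phi,.05); m=meas(c,4); P.append([*m[:5],*m[5]]); print(np.round(m[:5],4),np.round(m[5],5),ctrl.read_t())
crop("top","t3",165,145,125,65,6)
E
```

```text
3.0126709171825428 0.05071460793005249
[2.9101 0.0507 0.7159 0.5307 3.7005] [0.51346 0.02713] 4.8333
[ 2.8095  0.0507 -0.3729  0.1734  2.5569] [0.51488 0.03203] 5.15
[ 2.71    0.0506 -1.1676  0.485   2.3075] [0.51681 0.03668] 5.4667
[ 2.6092  0.0506 -1.7972  0.0157  1.7688] [0.51918 0.0412 ] 5.7833
[ 2.5102  0.0506 -2.6983  0.1944  0.8362] [0.52195 0.04537] 6.1
[ 2.4101  0.0506 -3.9462  0.6124  0.0739] [0.52514 0.0493 ] 6.4167
[ 2.3095  0.0506 -4.8571 -0.031   0.3285] [0.52876 0.05288] 6.7333
[ 2.2089  0.0505 -5.7218  0.4742  0.578 ] [0.53271 0.05608] 7.05
```

View pics/t3.png

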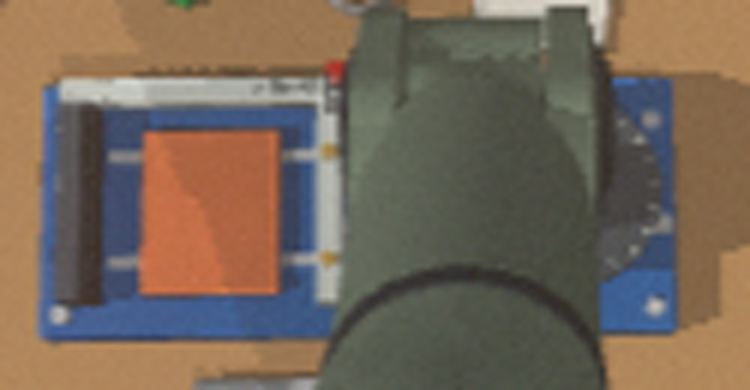

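```bash
cat >> h.py <<'E'
def run(c,r,phi,target,step,feed,tmax,n=1,log=None,every=1,k=2e-5):
    s=np.sign(target-phi); i=0
    while s*(target-phi)>1e-4:
        phi=phi+s*min(step,abs(target-phi)); go(c,r,phi,feed); m=meas(c,n); r+=np.clip(k*m[2],-2e-4,2e-4)
        if log is not None: log.append([phi,r,*m[:5],*m[5],ctrl.read_t()])
        if i%every==0: print(f"cmd {phi:.3f} r {r*1e3:.2f} Fr {m[2]:.2f} Ft {m[3]:.2f} Fz {m[4]:.2f}")
        i+=1
        if abs(m[3])>tmax: print("STOP Ft",m[3]); break
    return r,phi
E
python3 - <<'E'
from h import *
c=np.array([.5628,.0155]); L=[]
r,phi=run(c,.0507,2.2127,2.2127-3.3,.15,.08,2.2,log=L,every=2)
L=np.array(L); np.save("L1.npy",L)
P=L[:,7:9]; A=np.c_[2*P,np.ones(len(P))]; s=np.linalg.lstsq(A,(P**2).sum(1),rcond=None)[0]
print("fit",s[:2],np.sqrt(s[2]+s[:2]@s[:2]),r,phi,ctrl.read_t())
crop("top","t4",165,145,125,65,6)
E
```

```text
cmd 2.063 r 50.58 Fr -6.20 Ft -0.23 Fz 1.78
cmd 1.763 r 50.34 Fr -5.98 Ft -0.02 Fz 3.34
cmd 1.463 r 50.11 Fr -5.63 Ft -0.56 Fz 3.54
cmd 1.163 r 49.90 Fr -5.06 Ft -0.01 Fz 4.67
cmd 0.863 r 49.69 Fr -4.31 Ft -0.29 Fz 3.94
cmd 0.563 r 49.53 Fr -4.28 Ft 0.03 Fz 3.49
cmd 0.263 r 49.42 Fr -1.81 Ft -0.27 Fz 2.03
cmd -0.037 r 49.36 Fr -1.63 Ft -0.28 Fz 2.47
cmd -0.337 r 49.35 Fr 0.91 Ft 0.36 Fz 2.51
cmd -0.637 r 49.42 Fr 2.29 Ft -0.12 Fz 3.05
cmd -0.937 r 49.60 Fr 5.71 Ft 0.27 Fz 4.92
fit [0.5621746  0.01546487] 0.05008946650416845 0.04973277977169527 -1.0872999999999995 12.6
```

View pics/t4.png

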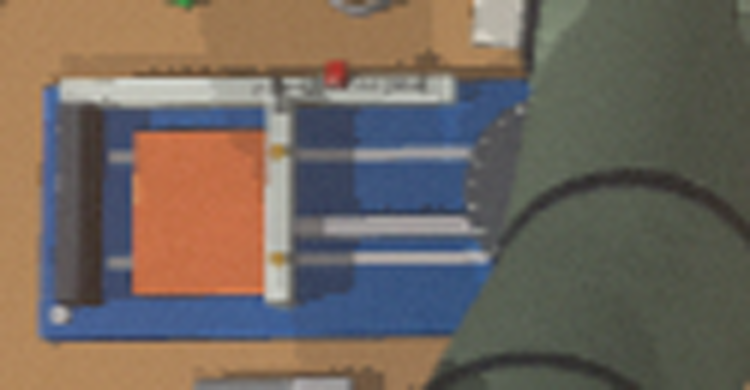

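The tile has moved with the fence: its left edge is at 133 and the stop face edge at about 103 (zoomed px). The pointer is at 278 and the index at 336. I'll carry on slowly and feel for home.

```bash
python3 - <<'E'
from h import *
L=np.load("L1.npy"); c=np.array([.5622,.0154])
m=meas(c); phi=m[0]-2*np.pi; r=m[1]; print(phi,r,m[2:5])
L=[]
r,phi=run(c,r,phi,phi-.5,.1,.05,1.3,n=3,log=L)
r,phi=run(c,r,phi,phi-1.4,.03,.03,1.3,n=2,log=L,every=4)
print(r,phi,[round(x[5],2) for x in L[-6:]],meas(c,5)[:5],ctrl.read_t())
np.save("L2.npy",L)
E
```

```text
-1.068286232938143 0.04995069855305138 (np.float64(5.430094435737825), np.float64(1.1743675510348095), np.float64(4.791254173244456))
cmd -1.168 r 50.07 Fr 5.77 Ft 0.05 Fz 5.21
cmd -1.268 r 50.17 Fr 5.03 Ft 0.09 Fz 5.54
cmd -1.368 r 50.27 Fr 5.30 Ft 0.59 Fz 5.63
cmd -1.468 r 50.39 Fr 5.77 Ft 0.09 Fz 5.74
cmd -1.568 r 50.49 Fr 5.18 Ft 0.47 Fz 6.22
cmd -1.598 r 50.59 Fr 4.98 Ft -0.26 Fz 6.08
STOP Ft -1.385295204395452
0.05074570817131403 -1.6582862329381431 [np.float64(0.59), np.float64(0.09), np.float64(0.47), np.float64(-0.26), np.float64(-0.55), np.float64(-1.39)] (np.float64(4.627172790064005), np.float64(0.050277414431262886), np.float64(3.3787140294464653), np.float64(-0.8898066706191975), np.float64(6.09628372412988)) 15.0833
```

```bash
python3 - <<'E'
from h import *
c=np.array([.5622,.0154]); crop("top","t5",165,145,125,65,6)
r,phi=.05065,-1.6583
for i in range(5):
    m=meas(c,5); print(f"{phi:.4f} act {m[0]-2*np.pi:.4f} Fr {m[2]:.2f} Ft {m[3]:.2f}",ctrl.read_t())
    if m[3]<-2.0: break
    phi-=.01; go(c,r,phi,.02)
E
```

```text
-1.6583 act -1.6551 Fr 3.91 Ft -0.42 15.2167
-1.6683 act -1.6641 Fr 4.05 Ft -1.16 15.55
-1.6783 act -1.6748 Fr 3.87 Ft -0.90 15.8833
-1.6883 act -1.6843 Fr 3.75 Ft -1.43 16.2167
-1.6983 act -1.6950 Fr 3.83 Ft -1.37 16.55
```

View pics/t5.png

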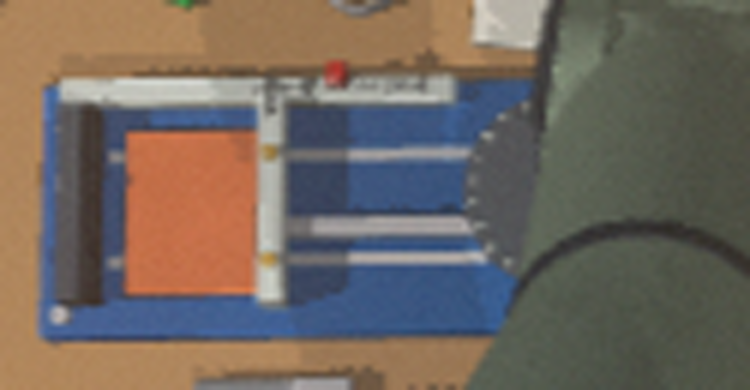

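The zoomed view shows the tile edge at 125 and the stop face at about 103, which is roughly 12 mm still to go. So that force was drag and drift rather than contact. I'll continue.

```bash
python3 - <<'E'
from h import *
c=np.array([.5622,.0154]); L=[]
r,phi=run(c,.05065,-1.6983,-1.6983-.6,.05,.03,2.3,n=3,log=L)
print(r,phi,ctrl.read_t()); np.save("L3.npy",L)
crop("top","t6",165,145,125,65,6)
E
```

```text
cmd -1.748 r 50.73 Fr 3.77 Ft -0.72 Fz 6.00
cmd -1.798 r 50.80 Fr 3.67 Ft 0.18 Fz 6.04
cmd -1.848 r 50.86 Fr 2.97 Ft 0.21 Fz 6.62
cmd -1.898 r 50.92 Fr 2.86 Ft 0.28 Fz 7.04
cmd -1.948 r 50.97 Fr 2.83 Ft 0.04 Fz 6.68
cmd -1.998 r 51.03 Fr 2.69 Ft -0.25 Fz 6.50
cmd -2.048 r 51.07 Fr 2.02 Ft 0.16 Fz 6.13
cmd -2.098 r 51.10 Fr 1.48 Ft -0.37 Fz 6.21
cmd -2.148 r 51.12 Fr 1.19 Ft 0.31 Fz 6.35
cmd -2.198 r 51.15 Fr 1.36 Ft -0.10 Fz 6.29
cmd -2.248 r 51.16 Fr 0.56 Ft -0.09 Fz 6.12
cmd -2.298 r 51.15 Fr -0.55 Ft 0.60 Fz 5.56
0.051147145628222486 -2.2982999999999993 20.4
```

View pics/t6.png

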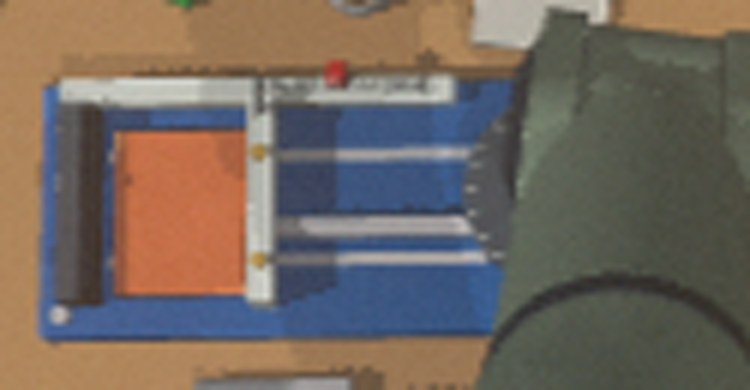

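```bash
python3 - <<'E'
from h import *
c=np.array([.5622,.0154]); L=[]
r,phi=run(c,.05115,-2.2983,-2.2983-.35,.05,.03,1.5,n=3,log=L)
if abs(L[-1][5])<1.5: r,phi=run(c,r,phi,phi-.6,.02,.03,1.4,n=3,log=L)
print(r,phi,ctrl.read_t()); np.save("L4.npy",L)
for i in range(3):
    m=meas(c,5); print(f"{phi:.4f} act {m[0]-2*np.pi:.4f} Fr {m[2]:.2f} Ft {m[3]:.2f}",ctrl.read_t())
    if m[3]<-1.9 or i==2: break
    phi-=.008; go(c,r,phi,.02)
crop("top","t7",165,145,125,65,6)
E
```

```text
cmd -2.348 r 51.10 Fr -2.32 Ft 0.21 Fz 3.27
cmd -2.398 r 51.01 Fr -4.63 Ft 0.51 Fz 1.18
cmd -2.448 r 50.90 Fr -5.53 Ft 0.37 Fz -0.44
cmd -2.498 r 50.79 Fr -5.67 Ft 0.63 Fz 0.27
cmd -2.548 r 50.69 Fr -4.76 Ft -0.03 Fz 0.67
cmd -2.598 r 50.60 Fr -4.68 Ft 0.35 Fz 0.68
cmd -2.648 r 50.51 Fr -4.42 Ft 0.03 Fz 1.11
cmd -2.668 r 50.45 Fr -2.82 Ft -1.00 Fz 1.61
cmd -2.688 r 50.40 Fr -2.58 Ft -1.10 Fz 1.69
cmd -2.708 r 50.36 Fr -1.86 Ft -0.99 Fz 2.63
cmd -2.728 r 50.34 Fr -1.40 Ft -0.57 Fz 3.24
cmd -2.748 r 50.33 Fr -0.49 Ft -0.63 Fz 3.03
cmd -2.768 r 50.31 Fr -0.76 Ft -0.85 Fz 3.74
cmd -2.788 r 50.32 Fr 0.26 Ft -0.95 Fz 3.63
cmd -2.808 r 50.32 Fr -0.03 Ft -0.84 Fz 3.28
cmd -2.828 r 50.32 Fr 0.38 Ft -0.63 Fz 3.44
cmd -2.848 r 50.32 Fr -0.01 Ft -1.26 Fz 3.87
cmd -2.868 r 50.34 Fr 0.66 Ft -0.88 Fz 3.93
cmd -2.888 r 50.35 Fr 0.61 Ft -0.45 Fz 3.68
cmd -2.908 r 50.35 Fr -0.09 Ft -0.67 Fz 3.41
cmd -2.928 r 50.34 Fr -0.30 Ft -1.19 Fz 3.02
cmd -2.948 r 50.34 Fr -0.18 Ft -1.03 Fz 3.18
cmd -2.968 r 50.33 Fr -0.42 Ft -0.29 Fz 2.65
cmd -2.988 r 50.32 Fr -0.72 Ft -0.16 Fz 3.03
cmd -3.008 r 50.31 Fr -0.33 Ft -0.50 Fz 2.97
cmd -3.028 r 50.29 Fr -0.82 Ft -0.97 Fz 3.07
cmd -3.048 r 50.28 Fr -0.51 Ft -1.07 Fz 3.05
cmd -3.068 r 50.27 Fr -0.78 Ft -0.91 Fz 3.82
cmd -3.088 r 50.27 Fr 0.03 Ft -0.60 Fz 2.70
cmd -3.108 r 50.26 Fr -0.43 Ft -1.26 Fz 3.10
cmd -3.128 r 50.26 Fr -0.13 Ft -0.77 Fz 2.90
cmd -3.148 r 50.24 Fr -0.91 Ft -1.07 Fz 2.64
cmd -3.168 r 50.23 Fr -0.28 Ft -0.92 Fz 3.20
cmd -3.188 r 50.23 Fr -0.08 Ft -0.54 Fz 3.15
cmd -3.208 r 50.22 Fr -0.55 Ft -1.90 Fz 3.23
STOP Ft -1.8978687545095918
0.0502191585000476 -3.208299999999999 30.95
-3.2083 act -3.2078 Fr -0.25 Ft -1.47 31.0333
-3.2163 act -3.2151 Fr -0.30 Ft -2.46 31.3667
```

View pics/t7.png

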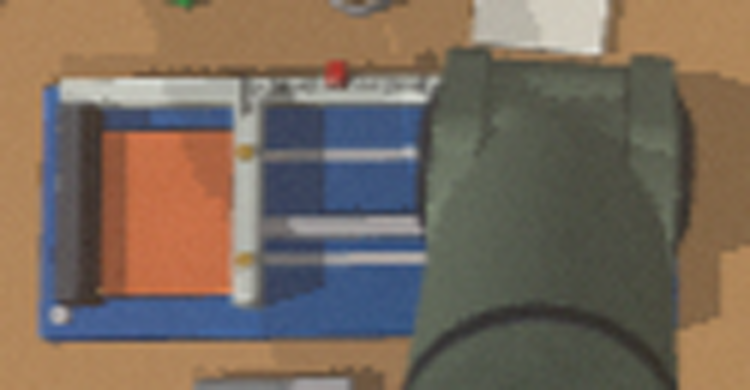

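The tile is now at the stop (edge at 101, stop face about 101) and Ft has risen about 1.6 N above the drag. I'll take one last small nudge, hold, then wind out.

```bash
python3 - <<'E'
from h import *
c=np.array([.5622,.0154]); r,phi=.05022,-3.2163
for i in range(2):
    phi-=.009; go(c,r,phi,.02); m=meas(c,10,.03); print(f"{phi:.4f} act {m[0]-2*np.pi:.4f} Fr {m[2]:.2f} Ft {m[3]:.2f}",ctrl.read_t())
    if m[3]<-2.5: break
L=[]
r,phi=run(c,r,phi,4.0,.16,.1,4,log=L,every=6)
print(r,phi,meas(c)[:5],ctrl.read_t())
crop("top","t8",165,145,125,65,6);crop("side","s8",180,150,120,100,6)
E
```

```text
-3.2253 act -3.2250 Fr 0.02 Ft -3.05 32.0
cmd -3.065 r 50.22 Fr 0.04 Ft -0.49 Fz 3.97
cmd -2.105 r 50.53 Fr 2.83 Ft -0.27 Fz 5.57
cmd -1.145 r 50.77 Fr 1.14 Ft -0.34 Fz 5.23
cmd -0.185 r 50.79 Fr -0.82 Ft -0.31 Fz 5.57
cmd 0.775 r 50.27 Fr -4.98 Ft -0.42 Fz 3.89
cmd 1.735 r 49.78 Fr -3.14 Ft 0.03 Fz 0.59
cmd 2.695 r 49.87 Fr 2.43 Ft 0.24 Fz 5.80
cmd 3.655 r 50.32 Fr 4.42 Ft 0.66 Fz 6.26
0.05053581614112151 4.0 (np.float64(3.992197095264035), np.float64(0.05028852861078432), np.float64(3.1737883035779504), np.float64(0.3765293803273063), np.float64(5.554698380881483)) 43.5
```

View pics/t8.png

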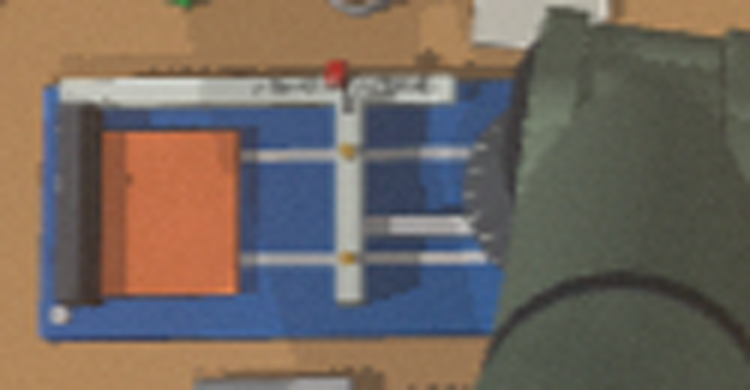

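View pics/s8.png

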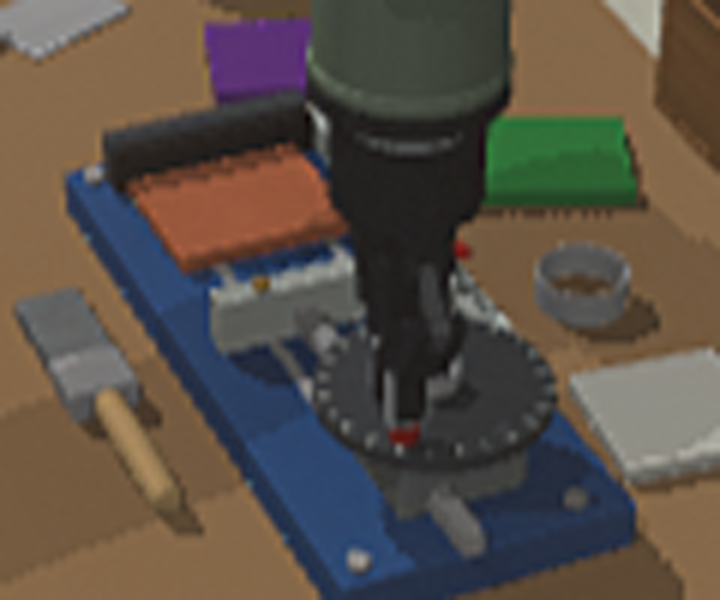

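The tile stayed at the stop. The pointer is at 347 and the mark at 336.5, only about 7 mm out. I'll wind out a little further and measure.

```bash
cat >> h.py <<'E'
def tri(a,b):
    (ma,A),(mb,B)=cam("top"),cam("side")
    f=lambda m,M,p:(lambda d:d/np.linalg.norm(d))(M@[(p[0]-m['cx'])/m['fx'],(p[1]-m['cy'])/m['fy'],1])
    d1,d2=f(ma,A,a),f(mb,B,b); s=np.linalg.lstsq(np.c_[d1,-d2],mb['position']-ma['position'],rcond=None)[0]
    return (ma['position']+s[0]*d1+mb['position']+s[1]*d2)/2
def cen(im,kind,box):
    im=im.astype(int); b,g,r=im[...,0],im[...,1],im[...,2]
    w={'red':r-np.maximum(g,b)-40,'gold':r-b-50}[kind]; u0,v0,u1,v1=box
    w=np.clip(w[v0:v1,u0:u1],0,None); V,U=np.mgrid[v0:v1,u0:u1]; return np.array([(U*w).sum(),(V*w).sum()])/w.sum()
U=np.array([-.04,.9992])  # jig +y
def gap(im,zi=.063,zs=.0655):
    "pointer minus mark along jig y, via screws and index"
    s=[]
    # screws: gold blobs on the fence
    h=im.astype(int); w=((h[...,2]-h[...,0]>45)).astype(np.uint8); w[:165]=0; w[193:]=0; w[:,:202]=0; w[:,228:]=0
    n,lab,st,ce=cv2.connectedComponentsWithStats(w)
    for (x,y,ww,hh,a) in st[1:]:
        if 1<=a<=16: s.append(cen(im,'gold',(x-1,y-1,x+ww+1,y+hh+1)))
    S=np.array([ray("top",*p,zs)[:2] for p in s]); i=cen(im,'red',(214,150,228,162)); I=ray("top",*i,zi)[:2]
    return s,i,S,I
E
python3 - <<'E'
from h import *
im1=cv2.imread("pics/raw_t1.png"); ims=cv2.imread("pics/raw_s1.png")
it=cen(im1,'red',(214,150,228,162)); isd=cen(ims,'red',(250,186,262,196)); print("index tri",tri(it,isd),isd)
c=np.array([.5622,.0154])
r,phi=run(c,.0505,4.0,4.38,.13,.06,4,n=2)
crop("top","t9",165,145,125,65,6)
for k in("t1","t3","t4","t5","t6","t7","t8","t9"):
    s,i,S,I=gap(cv2.imread(f"pics/raw_{k}.png")); print(k,[np.round(x,2) for x in s],np.round(i,2),[np.round((x-I)@U*1e3,2) for x in S],np.round(S,4).tolist())
print(phi,meas(c)[:5],ctrl.read_t())
E
```

```text
index tri [0.6463832  0.16693938 0.05024849] [256.04049844 191.24922118]
cmd 4.130 r 50.57 Fr 3.34 Ft -0.49 Fz 5.91
cmd 4.260 r 50.63 Fr 3.31 Ft -0.05 Fz 5.61
cmd 4.380 r 50.68 Fr 2.32 Ft -0.13 Fz 5.49
t1 [array([220.58, 169.61]), array([220.61, 187.54])] [220.4  155.98] [np.float64(-1.03), np.float64(-1.26)] [[0.5888, 0.1623], [0.5185, 0.1593]]
t3 [array([219.43, 169.6 ]), array([219.39, 187.58])] [220.36 155.96] [np.float64(3.29), np.float64(3.29)] [[0.5887, 0.1668], [0.5183, 0.164]]
t4 [] [220.37 156.3 ] [] []
t5 [] [220.41 156.29] [] []
t6 [] [220.4  156.28] [] []
t7 [] [220.41 156.29] [] []
t8 [array([222.43, 169.63]), array([222.48, 187.61])] [220.38 156.27] [np.float64(-8.29), np.float64(-8.54)] [[0.5889, 0.1552], [0.5185, 0.1521]]
t9 [array([223.45, 169.64]), array([223.58, 187.49])] [220.39 156.28] [np.float64(-12.18), np.float64(-12.71)] [[0.5889, 0.1512], [0.5191, 0.1479]]
4.38 (np.float64(4.373935923645093), np.float64(0.05035745947667419), np.float64(2.6777815314049764), np.float64(0.7119715341974706), np.float64(4.472915813539261)) 44.5167
```

View pics/t9.png

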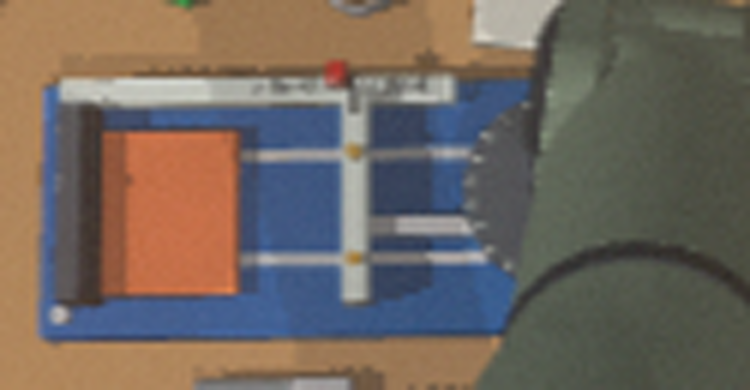

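```bash
python3 - <<'E'
from h import *
im1=cv2.imread("pics/raw_t1.png"); s1=cv2.imread("pics/raw_s1.png")
s,i,S,I=gap(im1)
boxes=[(239,188,246,195),(220,193,227,199)]
for p,b in zip(s,boxes):
    q=cen(s1,'gold',b); print("screw tri",tri(p,q),q)
for box in[(250,186,262,196)]:
    q=cen(s1,'red',box); print("index tri",tri(i,q))
# hub / crank check
print("jar")
# pointer dark centroid in bright-rail rows, top
for k in("t1","t8","t9"):
    im=cv2.imread(f"pics/raw_{k}.png").astype(int).sum(2)//3; print(k); print(im[153:165,214:230])
E
```

```text
screw tri [0.58522856 0.161529   0.07644623] [240.02724796 189.45231608]
screw tri [0.51774531 0.15782503 0.07717003] [222.39865997 193.81574539]
index tri [0.6463832  0.16693938 0.05024849]
jar
t1
[[131 133 133 131 122 117 118 128 121 124 130 129 130 132 133 123]
 [120 117 118 118 120 117 119 118 118 115 118 117 115 118 117 117]
 [117 117 116 116 117 111  99 103  91 109 117 118 116 116 120 117]
 [ 91  90  89  89  90  93  90  96  85  86  90  89  85  94  87  89]
 [ 85  85  89  88 107  99  83  87  75  78  93 110 113 105 110 113]
 [183 159 150 151 174 139  83  72  75 126 171 162 143 121 174 162]
 [151 128 140 150 161 132  77  99  96 166 165 152 124 114 169 159]
 [185 186 165 177 169 165 127 126 158 148 140 140 138 137 142 150]
 [190 193 194 193 164 194 145 120 189 162 142 144 141 142 142 185]
 [103 105 104 101  93 178 139 117 191 140  98 100  97  98  99  98]
 [103 102 100 103  87 176 141 119 190 135  83  80  81  83  82  80]
 [103 103  99 100  86 177 198 197 204 135  85  81  78  81  80  84]]
t8
[[117 117 117 116 117 119 118 118 119 118 119 120 117 120 118 118]
 [119 118 118 119 120 119 1
[... 818 characters left out ...]
 119 118 118 116 119 117 118]
 [117 120 117 118 116 107  96  95  90 110 118 120 116 118 119 117]
 [ 89  89  89  89  87  86  88  90  80  86  90  89  86  89  88  90]
 [ 85  85  88  87 102  97 100  96  74  68  86 102 105 108 108 110]
 [166 144 134 135 158 131 125  93  69  69 148 143 159 142 157 121]
 [139 116 129 135 159 130 104 105  91  77 123 136 133 133 159 119]
 [170 165 145 158 166 168 167 164 167 114 117 130 123 120 119 103]
 [170 173 173 174 174 175 176 181 179 115 115 149 131 120 119 128]
 [ 91  94  93  93 107 108 106 123 164 116 114 145 113  87  86  86]
 [ 92  95  91  92  93  93  94 114 165 117 115 148 107  77  70  74]
 [ 95  94  94  92  91  91  93 112 165 175 174 162 108  72  72  75]]
```

```bash
python3 - <<'E'
import cv2,numpy as np
im=np.mean([cv2.imread(f"pics/raw_{k}.png") for k in("t4","t5","t6","t7")],0).astype(int)
for y in range(154,162): print(y,*[f"{im[y,x,2]:3d}/{im[y,x,1]:3d}/{im[y,x,0]:3d}" for x in range(217,225)])
cv2.imwrite("pics/idx.png",cv2.resize(im[148:166,208:234].astype(np.uint8),None,fx=24,fy=24,interpolation=0))
E
```

```text
154 154/118/ 83 155/119/ 83 154/118/ 83 155/118/ 83 153/118/ 83 154/118/ 82 154/119/ 82 153/118/ 82
155 154/118/ 81 153/117/ 82 160/ 95/ 68 163/ 73/ 56 165/ 70/ 55 137/ 78/ 59 145/107/ 75 153/117/ 83
156 113/ 88/ 64 112/ 89/ 65 145/ 70/ 53 164/ 55/ 46 167/ 52/ 43 125/ 62/ 50 110/ 83/ 62 113/ 89/ 65
157 105/ 87/ 66 119/101/ 81 148/ 75/ 62 167/ 73/ 65 169/ 62/ 55 114/ 53/ 44  91/ 74/ 62 103/ 89/ 77
158 121/121/113 147/147/140 167/108/101 176/106/ 97 140/ 75/ 68  97/ 57/ 51 112/106/102 156/157/149
159 128/129/121 150/150/142 138/120/114 121/ 98/ 91 127/ 97/ 92 103/ 84/ 78 150/149/143 146/147/141
160 147/149/141 156/158/150 165/166/158 168/169/161 168/169/160 167/168/160 169/170/163 168/171/163
161 149/152/144 160/161/154 166/167/160 173/174/167 175/176/167 174/176/166 173/175/167 173/174/167
```

View pics/idx.png

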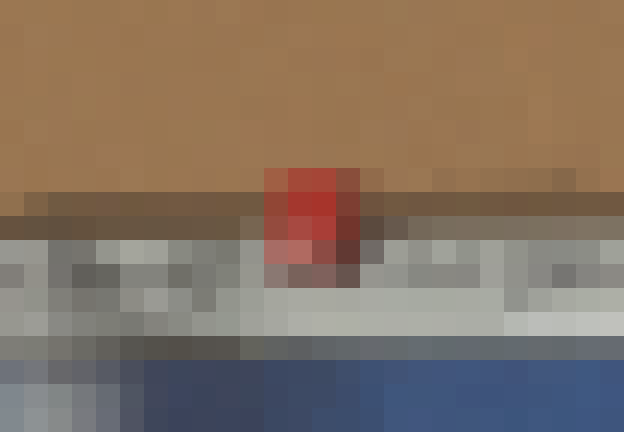

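```bash
python3 - <<'E'
from h import *
T=lambda x,y:(165+x/6-.42,145+y/6-.42); Sd=lambda x,y:(180+x/6-.42,150+y/6-.42)
print("hub",tri(T(563,187),Sd(434,362)))
im1=cv2.imread("pics/raw_t1.png"); s1=cv2.imread("pics/raw_s1.png")
s,i,S,I=gap(im1)
print("screws",tri(s[0],Sd(371,249)),tri(s[1],Sd(257,278)))
print("index",tri(i,Sd(457,250)))
print("white spare tile corner top (z .012)",tri(T(605,52),Sd(634,480)))
def z(n,b,name,f=18):
    x,y,X,Y=b; i=cv2.imread(f"pics/raw_{n}.png"); cv2.imwrite(f"pics/{name}.png",cv2.resize(i[y:Y,x:X],None,fx=f,fy=f,interpolation=2))
z("s1",(225,160,267,192),"rail_s")
E
```

```text
hub [0.56327114 0.01491304 0.09788034]
screws [0.58862297 0.16190754 0.06829101] [0.51862491 0.15893598 0.06773618]
index [0.64585041 0.16705755 0.05042744]
white spare tile corner top (z .012) [ 0.67349223 -0.01143544  0.00639677]
```

View pics/rail_s.png

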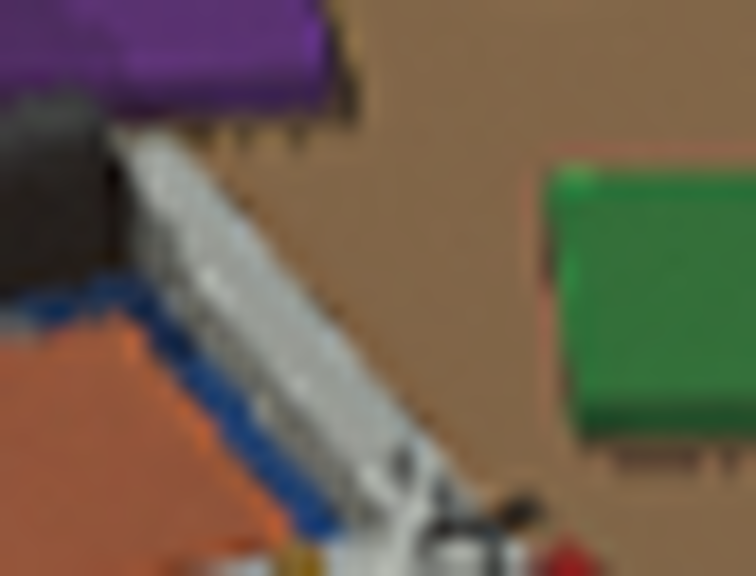

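Triangulated against the fence screws (true height known), the index sits about 15 mm below the pointer. Correcting for that parallax puts the fence about 13–14 mm out past the mark. Now winding back in, stopping short to re-measure.

```bash
cat >> h.py <<'E'
def gap2(im,zi=.052,zs=.0665):
    s,_,_,_=gap(im); I=ray("top",220.4,157,zi)[:2]
    return [np.round((ray("top",*p,zs)[:2]-I)@U*1e3,2) for p in s]
E
python3 - <<'E'
from h import *
print("t9 gap",gap2(cv2.imread("pics/raw_t9.png")),"t8",gap2(cv2.imread("pics/raw_t8.png")),"t1",gap2(cv2.imread("pics/raw_t1.png")))
c=np.array([.5622,.0154])
r,phi=run(c,.0506,4.374,2.72,.14,.07,4,n=1,every=3)
m=meas(c,3); im=crop("top","t10",165,145,125,65,6); crop("side","s10",180,150,120,100,6)
print(m[:5],gap2(im),ctrl.read_t())
E
```

```text
t9 gap [np.float64(-13.33), np.float64(-13.86)] t8 [np.float64(-9.38), np.float64(-9.63)] t1 [np.float64(-2.22), np.float64(-2.45)]
cmd 4.234 r 50.66 Fr 3.10 Ft 0.22 Fz 4.05
cmd 3.814 r 50.69 Fr -1.30 Ft 0.03 Fz 2.10
cmd 3.394 r 50.51 Fr -3.68 Ft 0.36 Fz 1.16
cmd 2.974 r 50.33 Fr -3.37 Ft 0.71 Fz 1.45
(np.float64(2.7180834362941244), np.float64(0.05025823183547343), np.float64(-2.211124489106308), np.float64(0.4266480472529714), np.float64(0.974267086005991)) [np.float64(-2.53), np.float64(-2.64)] 47.675
```

View pics/t10.png

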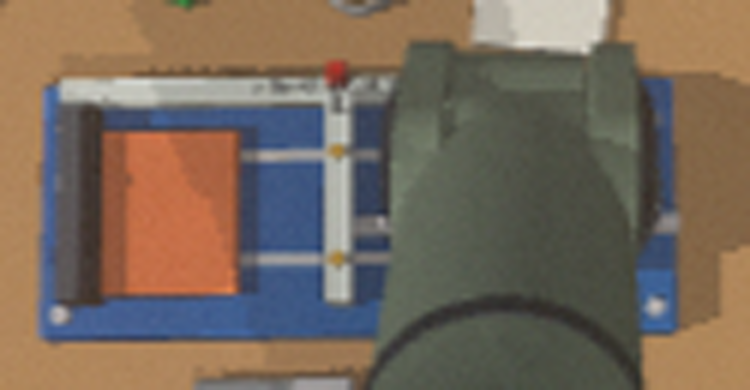

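```bash
python3 - <<'E'
from h import *
c=np.array([.5622,.0154])
r,phi=run(c,.05033,2.718,2.718-.27,.09,.04,4,n=2)
m=meas(c,3); im=crop("top","t11",165,145,125,65,6); print(m[:5],gap2(im),ctrl.read_t())
ctrl.gripper_open(); p=ctrl.read_eef_pos()
ctrl.line_to([p[0],p[1],.20],feed=.1)
q=ctrl.read_tool_rot(); ctrl.movep([.45,-.2,.3],q)
print(ctrl.read_t(),ctrl.read_ft_force())
ctrl.sleep(.3); im=crop("top","t12",165,145,125,65,6); s=crop("side","s12",180,150,120,100,6)
print(gap2(im))
cr=cen(im,'red',(247,160,272,194)); P=ray("top",*cr,.132)[:2]-np.array([.5628,.0155]); print("crank",cr,np.arctan2(P[1],P[0]),np.hypot(*P))
x,y,X,Y=232,178,268,205; cv2.imwrite("pics/s12z.png",cv2.resize(s[y:Y,x:X],None,fx=20,fy=20,interpolation=2))
E
```

```text
cmd 2.628 r 50.26 Fr -3.47 Ft 0.19 Fz 1.12
cmd 2.538 r 50.20 Fr -3.09 Ft 0.42 Fz 1.58
cmd 2.448 r 50.11 Fr -4.30 Ft 0.20 Fz 1.20
(np.float64(2.446641141207861), np.float64(0.05019079192735885), np.float64(-3.6486624639831597), np.float64(-0.0508882601584313), np.float64(0.9265067474262957)) [np.float64(-0.08), np.float64(0.47)] 48.675
51.3833 [-0.5453696   0.48232298 -0.22635991]
[np.float64(0.16), np.float64(0.39)]
crank [249.17068273 184.26807229] 2.4403330659097144 0.050663329305980026
```

View pics/t12.png

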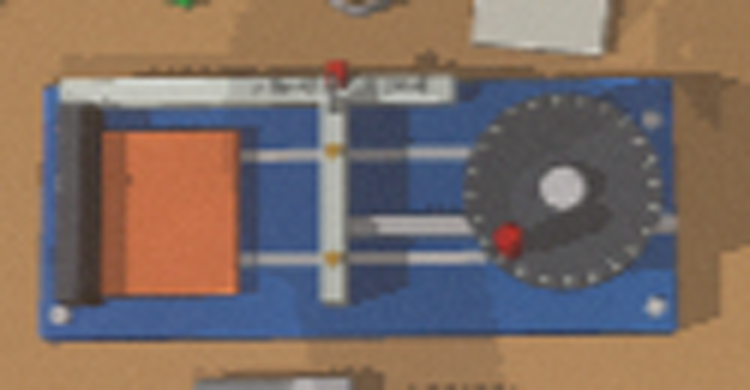

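View pics/s12z.png

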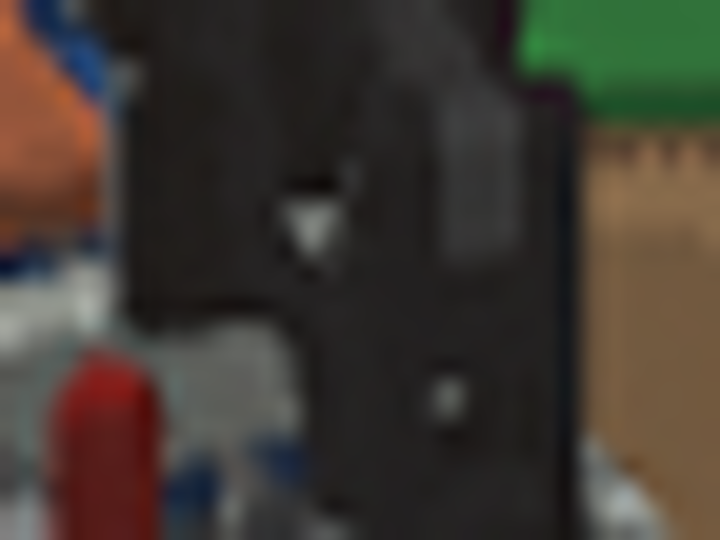

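The crank angle is unchanged after release (2.440 rad, against 2.447 when gripped) and the gap is about 0.3 mm in the top view. The gripper blocks the side view, so I'll clear it for one independent check.

```bash
python3 - <<'E'
from h import *
ctrl.goto_joints([-1.29,.521,-.036,1.599,.021,1.021,-.113])
ctrl.sleep(.2); t=crop("top","t13",165,145,125,65,6); s=crop("side","s13",180,150,120,100,6); print(ctrl.read_t(),gap2(t))
x,y,X,Y=232,178,268,205; cv2.imwrite("pics/s13z.png",cv2.resize(s[y:Y,x:X],None,fx=20,fy=20,interpolation=2))
for z_,n in((.052,"mark"),(.0665,"ptr")):
    print(n,end=" ")
I=ray("top",220.4,157,.052); 
S=[ray("top",*p,.0665) for p in gap(t)[0]]; d=(S[0]-S[1])/np.linalg.norm(S[0]-S[1]); c=(S[0]+S[1])/2
print("predicted side px: mark",proj("side",I),"tip",proj("side",c+.078*d),"screws",[proj("side",p) for p in S])
E
```

```text
54.975 [np.float64(0.23), np.float64(0.33)]
mark ptr predicted side px: mark [254.92175547 191.15066913] tip [252.39830465 188.3132581 ] screws [array([241.06206432, 191.08312052]), array([222.01227512, 195.73768797])]
```

View pics/s13z.png

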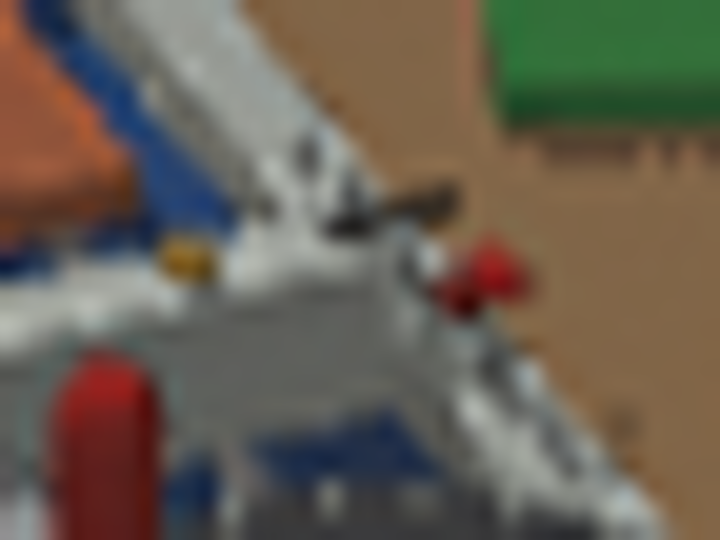

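View pics/s13.png

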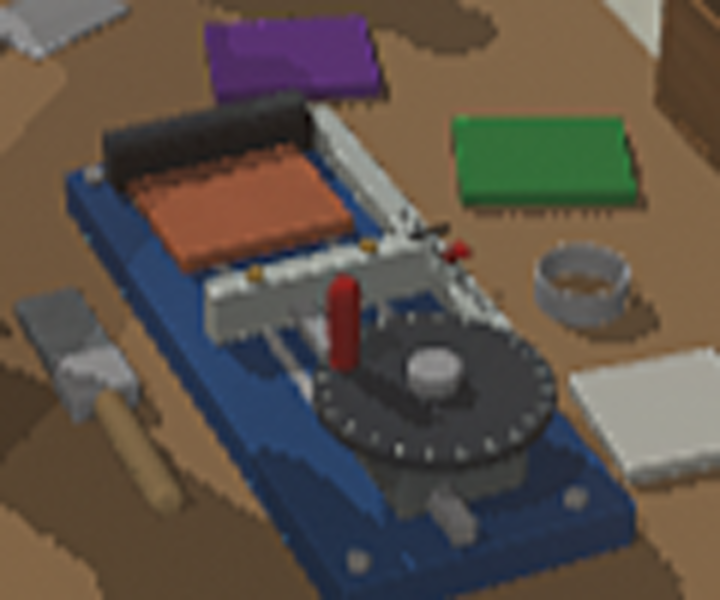

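The side view shows the screws at (222.4, 195.9) and (241.1, 190.8), within about 0.3 px of the positions predicted from the top view. The index is at about (255.7, 191.3), against a predicted mark at (254.9, 191.2). Both views agree that the pointer is on the mark, and the tile is at the stop. Handing in.

```bash
python3 -c "
from station import ctrl
ctrl.sign_off()"
```

```text
the job is handed in; nothing more can be done
```

I wound the fence in by the red crank until the tile was home, wound it back out past the mark, brought it in again onto the mark and let go. I handed in at about 55 s on the robot's clock.

- **Pressing the tile home:** I held it at the stop for about 0.3 s. The crank force was about 2.2 N above the drag of winding, which means roughly 8–12 N on the tile. That is inferred from the wrist force, whose readings wandered by about 0.5 N. An earlier force rise turned out to be false: the picture showed the tile still about 12 mm short, so I carried on.
- **Setting the mark:** I wound out about 13.5 mm past the mark, and the last turning was inward. That turn was 1.93 rad, which covers the 0.6 rad of slack.
- **Last checks:** After letting go, the top view put the pointer 0.2–0.3 mm past the mark. The crank had not moved (2.44 rad, against 2.447 rad when gripped). The tile was still at the stop, and I saw nothing else disturbed.
- **Remaining doubt:** The white line was too fine to see clearly. I took the mark as the middle of the red block, with its height found by triangulation. The side view agreed to within about 1 mm, so expect about ±1 mm on the pointer setting.

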